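Set out the sugar pot and the tea mug

TASK

Set the tea things out in this order: stand the sugar pot upright in the middle of the round coaster and close it with the square lid, edges in line; then stand the mug in the middle of the square coaster, seat the infuser in the mug, and close the infuser with the round lid. Put each thing down gently rather than dropping it, and leave the soap bottle, the jam jar and the spoon where they are.

Things in the scene. Friction and masses are not known exactly. Their poses are not given: they have to be found in the camera images.
- round_coaster: Round cork coaster, 100 mm across, 8 mm thick, stuck to the worktop. Origin at the centre of its underside, z up; its top is at z = 8 mm.
- square_coaster: Square cork coaster, 100 x 100 mm, 8 mm thick, stuck to the worktop. Origin at the centre of its underside, z up, x and y along its edges; its top is at z = 8 mm.
- sugar_pot: Open square white ceramic pot, 64 x 64 mm outside, 55 mm high, walls 5 mm (opening 54 x 54 mm), about 0.25 kg. Origin at the centre of its underside, z up, x and y square to its walls. Stands upright at the start.
- square_lid: White ceramic lid of the sugar pot: a 64 x 64 mm square plate, 6 mm thick, with an upright round wooden knob on top and a round plug, 44 mm across and 6 mm deep, underneath. Origin at the centre of the plug's underside, z up, x and y along the plate's edges: plug z = 0 to 6 mm, plate 6 to 12 mm, knob (20 mm across) 12 to 40 mm. It lies plug down. Closed, the plug is inside the pot and the plate rests on the pot's rim, so its origin is 49 mm above the pot's. About 0.09 kg.
- mug: Round white ceramic mug, 66 mm across (58 mm at the foot), 75 mm high, walls 4 mm (opening 58 mm), with a 9 mm thick handle on its +y side that reaches 62 mm from the axis, between 13 and 67 mm height. Origin at the centre of its underside, z up. Stands upright; can be gripped across its x axis, clear of the handle. About 0.26 kg.
- infuser: Round steel tea infuser, 64 mm high: a slotted basket, 52 mm across (44 mm at the foot), from z = 0 to 46 mm, and above it a wide collar, 66 mm across, from z = 46 to 64 mm, with a 46 mm opening in its top. Origin at the centre of its underside, z up. Stands upright. Seated, the basket hangs in the mug (3 mm play all round) and the collar rests on the mug's rim, so its origin is 29 mm above the mug's. About 0.10 kg.
- round_lid: White ceramic lid of the infuser: a round plate, 62 mm across, 6 mm thick, with an upright round wooden knob on top and a round plug, 38 mm across and 6 mm deep, underneath. Origin at the centre of the plug's underside, z up: plug z = 0 to 6 mm, plate 6 to 12 mm, knob (20 mm across) 12 to 40 mm. It lies plug down. Closed, the plug is in the collar's opening and the plate rests on the collar, so its origin is 58 mm above the infuser's. About 0.08 kg.
- soap_bottle: Green dish-soap bottle, 60 mm across, 170 mm high, to be left alone. Origin at the centre of its underside.
- jam_jar: Amber jam jar, 68 mm across, 95 mm high, to be left alone. Origin at the centre of its underside.
- spoon: Steel spoon, 170 mm long, lying flat at the far side, to be left alone. Origin under its middle, x along its length.
There are look-alikes about, which are no part of the job. Leave any turquoise look-alike of the square_lid alone.

How it is judged:
By the outcome, as a careful person would: the job done as asked, in the order asked, and still so for the second after the job is handed in, with the robot touching nothing.
It also fails if it takes over 134 s, if anything falls off the work surface, if the arm or the gripper's body presses on something with over 40 N, if the wrist force passes 120 N, or if a joint passes its speed limit or range.

ROBOT

A 7-joint arm with a two-finger parallel gripper is mounted at the origin on the work surface. World frame = base frame: x ahead of the robot, y to its left, z up, the work surface at z = 0. Lengths are in m, angles in rad, forces in N, time in s.
With the tool pointing down it reaches from about 0.4 to 0.875 m from the base axis. Payload 6.5 kg.
Tool frame: the origin (TCP) lies between the finger pads; the fingertips stand 17 mm ahead of it and the grasp point (between the pads) lies 2 mm behind it; z points along the fingers, y is the direction in which the jaws open and shut (so a half turn about z gives the same grasp; the last joint's range is limited). The gripper opens to 85 mm and grips with 20 to 120 N. Pads are 22 mm wide; open, the fingers measure 114 mm over their backs; the gripper's body (76 mm by 85 mm) begins 54 mm behind the grasp point. The pads swing forward as they close: fully open they stand 13 mm farther back than shut.
Start: joints at [-1.364, 0.536, -0.004, 1.538, 0.003, 1.067, -0.071], TCP at [0.175, 0.626, 0.248] pointing down, gripper open.
Joint ranges: [-2.7, 2.7], [-0.37, 2.16], [-1.27, 1.26], [0.24, 2.4], [-1.31, 4.45], [0.19, 1.91], [-2.76, 2.76]. Speed limits (rad/s): [2.39, 2.39, 3.14, 3.14, 3.14, 3.14, 3.14].

INTERFACE

Orientations are given as a unit quaternion [w, x, y, z].
In Python, from plant import bot gives the robot as it stands.
- The arm moves only by the tool carry_out, never from a script. Its argument "increments" is text: rows parted by semicolons, each of 4 numbers parted by spaces: the shift along the tool's x, y, z in m, then the turn about the tool's z in rad. A call has 1 to 12 rows; each row is the pose to reach, as a shift and turn from the pose commanded when the call began, along the tool's axes at that moment; what a row does not reach only later rows make up. A row lasts 1/10 s, in which the tool goes at most 50 mm and 8.59 degrees, less where a joint would pass 70% of its speed; a pose out of reach is approached as far as the arm can. A call with a gripper value outside its range is refused whole. "jaw" is the gripper's target within -1 to 1 (fully open at 1, half-way at 0, shut at -1), set as the call begins (left out, the last holds). The fingers move at their own pace and stop on an object; "grip_force" is the grip in N (left out, the last holds). Time passes only in rows, so rows that repeat a pose let the fingers close. It gives the time, the measured TCP pose, the force and the opening at its end, in the units of the state.
- bot.observe(): the state, without advancing time (a new reading comes with each control period).
- bot.snapshot(name): name is "side" or "top"; returns a dict with "frame" (420x560x3 uint8, red, green, blue), "fx", "fy", "cx", "cy" (pixels), "world_from_camera" (4x4, takes a point from camera to world coordinates). Camera axes: x right, y down, z forward; pixel columns grow to the right and rows downward; lengths in m; the calibration is good to about 2 mm. A picture is of the moment at which its call begins. There is no depth.
- bot.hand_in(): hands the job in, once; it reports no verdict.
The state is a dict: "t": time; "qpos": joint angles; "joint_velocities": joint speeds; "joint_efforts": joint torques, N m; "tool_pos": TCP position; "ee_rot": TCP orientation; "contact_force": force on the tool from outside, world axes, zero at the start; "wrist_torque": the same for the moment, N m; "grip_width": opening from 0.0 (shut) to 1.0 (fully open).
Only numpy, scipy, OpenCV 4.12 (cv2) and the standard library are available. Lean on these libraries where they do the work, as an engineer would, in place of code of your own. Each camera call takes 0.05 s, during which the arm holds its last target. There are 200 camera calls.

## Working session

There is one attempt and no reset: what is moved stays moved. The work goes in short steps, Python scripts to look and compute and a tool call to move; the robot and the scene stay as the last step left them, time stands still between calls to the robot, and variables do not carry over. Pictures are saved under pics/ and viewed, about 12 in all and at most 16, crops included, and the job is handed in when it is done.

Besides the shell and the picture viewer there is one more tool, called after ">>>" as a command line: name --argument value ..., lists and objects as JSON in quotes. carry_out: Moves the arm, as the interface text tells. Its arguments: {"type":"object","properties":{"increments":{"type":"string"},"jaw":{"type":"number"},"grip_force":{"type":"number"}},"required":["increments"]}

```bash
ls; mkdir -p pics; cat > h.py <<'E'
import numpy as np, cv2, json
from plant import bot
def snap(n,f=None,crop=None,scale=1):
    s=bot.snapshot(n); im=cv2.cvtColor(s["frame"],cv2.COLOR_RGB2BGR)
    if f: save(im,f,crop,scale)
    return s,im
def save(im,f,crop=None,scale=1):
    if crop: r0,r1,c0,c1=crop; im=im[r0:r1,c0:c1]
    cv2.imwrite("pics/"+f,cv2.resize(im,None,fx=scale,fy=scale,interpolation=cv2.INTER_CUBIC))
def px2w(s,u,v,z):
    T=np.array(s["world_from_camera"]); d=T[:3,:3]@np.array([(u-s["cx"])/s["fx"],(v-s["cy"])/s["fy"],1])
    return T[:3,3]+d*(z-T[2,3])/d[2]
def w2px(s,p):
    T=np.array(s["world_from_camera"]); c=T[:3,:3].T@(np.array(p)-T[:3,3])
    return np.array([s["fx"]*c[0]/c[2]+s["cx"],s["fy"]*c[1]/c[2]+s["cy"]])
E
python3 - <<'E'
from h import *
s,im=snap("top","top1.png",None,1.42)
print({k:s[k] for k in s if k!="frame"}); cv2.imwrite("top.png",im)
s,im=snap("side","side1.png",None,1.42)
print({k:s[k] for k in s if k!="frame"})
print(bot.observe())
E
```

```text
pics
{'fx': 494.69478957073983, 'fy': 494.69478957073983, 'cx': 280.13430915284573, 'cy': 215.30433348194416, 'world_from_camera': array([[ 0.01219385, -0.99577446,  0.09101943,  0.49062381],
       [-0.9999185 , -0.01248751, -0.0026575 ,  0.01852114],
       [ 0.00378287, -0.09097961, -0.99584557,  1.27685992],
       [ 0.        ,  0.        ,  0.        ,  1.        ]])}
{'fx': 520.1331464368996, 'fy': 520.1331464368996, 'cx': 280.80673426238025, 'cy': 208.82767461855815, 'world_from_camera': array([[-0.99787553, -0.02225775,  0.06122918,  0.49910931],
       [-0.06451825,  0.46809938, -0.8813174 ,  1.27766303],
       [-0.0090452 , -0.88339547, -0.46854095,  0.73599875],
       [ 0.        ,  0.        ,  0.        ,  1.        ]])}
{'t': 0.1, 'qpos': array([-1.36420203,  0.53709085, -0.00446138,  1.53878483,  0.00258863,
        1.06730847, -0.07120866]), 'joint_velocities': array([-0.00060844, -0.00265742,  0.00229794, -0.00153591, -0.00050295,
       -0.00313767, -0.0004708 ]), 'joint_efforts': array([ 2.80159395e-03, -5.84559524e+01,  1.05199993e+00, -2.59775734e+01,
        1.26645659e-02,  4.61784453e-03, -3.90508967e-05]), 'tool_pos': array([0.17497231, 0.62543297, 0.24749608]), 'ee_rot': array([-6.01972112e-05,  1.35936354e-01,  9.90717255e-01, -7.90601101e-04]), 'contact_force': array([ 0.06172583,  0.53173869, -0.15852913]), 'wrist_torque': array([-0.00314717, -0.01061031,  0.03400431]), 'grip_width': 1.0002543442569243}
```

View pics/top1.png

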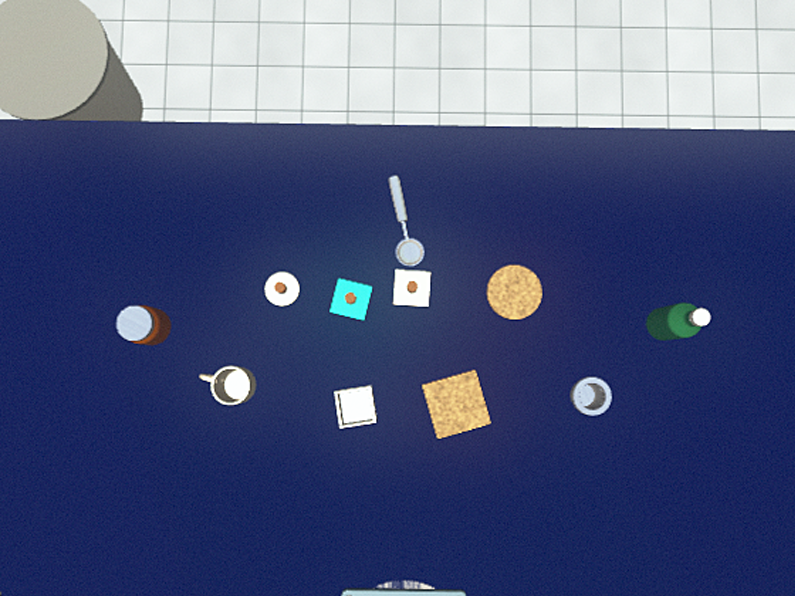

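View pics/side1.png

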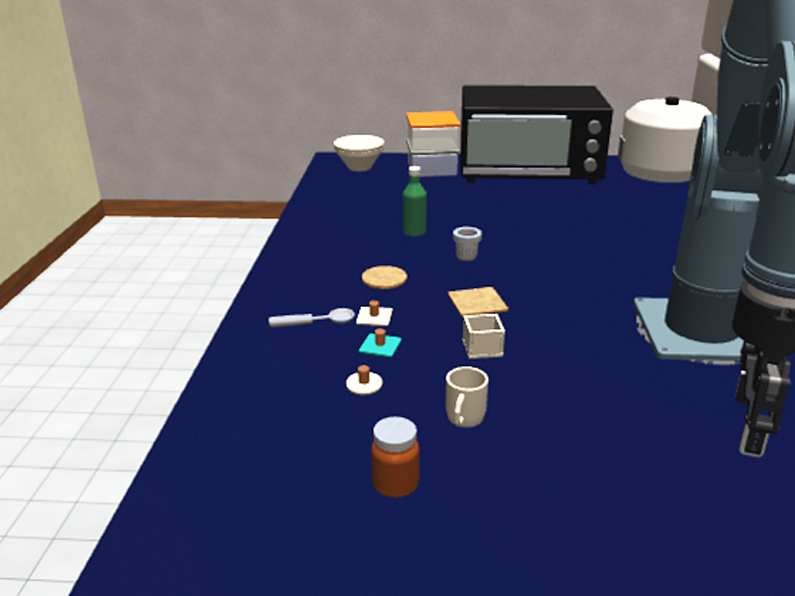

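```bash
python3 - <<'E'
from h import *
im=cv2.imread("top.png")
a=im[180:312,135:295]; b=im[180:312,270:440]
save(im,"c1.png",(180,312,135,295),4.5); 
s,_=snap("top")
hsv=cv2.cvtColor(im,cv2.COLOR_BGR2HSV)
m=((hsv[...,1]<90)&(hsv[...,2]>110)).astype(np.uint8)
m2=((hsv[...,0]>8)&(hsv[...,0]<28)&(hsv[...,2]>120)&(hsv[...,1]>60)).astype(np.uint8)
for n,k in(("white",m),("cork",m2)):
    for c in cv2.findContours(k,cv2.RETR_EXTERNAL,cv2.CHAIN_APPROX_NONE)[0]:
        A=cv2.contourArea(c)
        if 150<A<5000:
            r=cv2.minAreaRect(c);(x,y)=r[0]
            if y>110: print(n,A,np.round(r[0],1),np.round(r[1],1),round(r[2],1),"z=8:",np.round(px2w(s,x,y,.008),4)[:2],"z12",np.round(px2w(s,x,y,.012),4)[:2],"z55",np.round(px2w(s,x,y,.055),4)[:2],"z64",np.round(px2w(s,x,y,.064),4)[:2],"z75",np.round(px2w(s,x,y,.075),4)[:2])
E
```

```text
white 256.0 [283.5 417. ] [87.  4.] -0.0 z=8: [0.1038 0.0006] z12 [0.105  0.0007] z55 [0.1181 0.0013] z64 [0.1209 0.0014] z75 [0.1242 0.0016]
white 682.0 [250. 286.] [27.  28.1] 81.3 z=8: [0.4251 0.0894] z12 [0.4253 0.0892] z55 [0.4276 0.0868] z64 [0.428  0.0863] z75 [0.4286 0.0857]
white 566.0 [416.5 278.5] [26.9 26.9] 45.0 z=8: [ 0.4492 -0.3343] z12 [ 0.4494 -0.3332] z55 [ 0.4508 -0.3213] z64 [ 0.4511 -0.3188] z75 [ 0.4514 -0.3157]
white 618.5 [159.3 271.8] [27.8 32.8] 72.6 z=8: [0.4582 0.321 ] z12 [0.4583 0.3201] z55 [0.4594 0.3098] z64 [0.4596 0.3077] z75 [0.4599 0.305 ]
white 466.5 [ 94. 227.] [24. 24.] 90.0 z=8: [0.5705 0.4924] z12 [0.5702 0.4909] z55 [0.5675 0.4749] z64 [0.5669 0.4715] z75 [0.5663 0.4674]
white 452.0 [198. 203.] [24. 24.] 90.0 z=8: [0.6358 0.2274] z12 [0.6354 0.2267] z55 [0.6304 0.2197] z64 [0.6294 0.2182] z75 [0.6281 0.2164]
white 606.5 [289.6 202.2] [25.7 25.5] 3.8 z=8: [ 0.6409 -0.0089] z12 [ 0.6405 -0.0088] z55 [ 0.6354 -0.0078] z64 [ 0.6343 -0.0077] z75 [ 0.633  -0.0074]
white 537.0 [280.8 156. ] [64.6 20.2] 70.2 z=8: [0.7617 0.0154] z12 [0.7609 0.0154] z55 [0.7517 0.0155] z64 [0.7498 0.0155] z75 [0.7474 0.0156]
cork 1502.5 [321.  284.2] [40.  39.7] 73.8 z=8: [ 0.4318 -0.0909] z12 [ 0.432  -0.0905] z55 [ 0.434  -0.0868] z64 [ 0.4344 -0.086 ] z75 [ 0.4349 -0.0851]
cork 1118.5 [362.  205.5] [37. 38.] 90.0 z=8: [ 0.6347 -0.1959] z12 [ 0.6342 -0.1952] z55 [ 0.6293 -0.188 ] z64 [ 0.6283 -0.1864] z75 [ 0.6271 -0.1846]
```

View pics/c1.png

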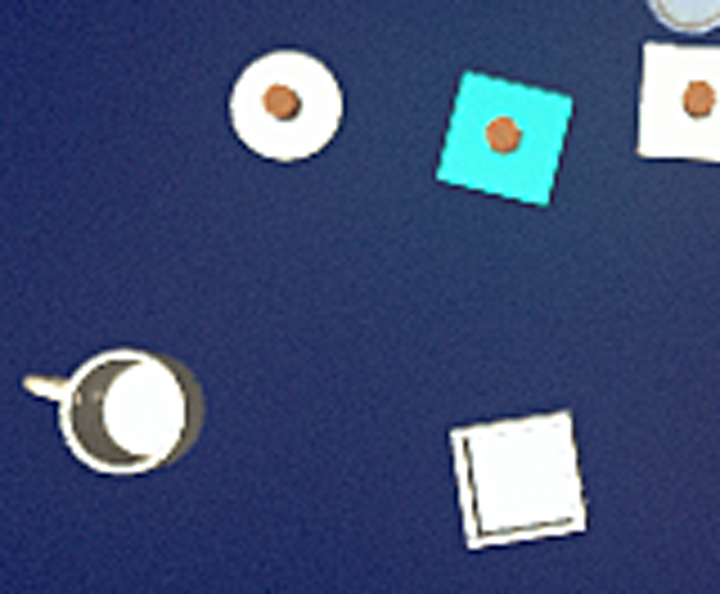

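```bash
cat >> h.py <<'E'
def go(x,y,z,yaw):
    "increments (tool axes) from the measured pose to TCP x,y,z with jaw axis at yaw deg (mod 180)"
    o=bot.observe(); w,a,b,c=o["ee_rot"]; p=np.array(o["tool_pos"])
    X=np.array([1-2*(b*b+c*c),2*(a*b+w*c),2*(a*c-w*b)]);Y=np.array([2*(a*b-w*c),1-2*(a*a+c*c),2*(b*c+w*a)]);Z=np.cross(X,Y)
    cy=np.degrees(np.arctan2(Y[1],Y[0])); t=cy-yaw; t=(t+90)%180-90
    d=np.array([x,y,z])-p
    print("t",round(o["t"],2),"pos",p.round(4),"yaw",round(cy,1),"q7",round(o["qpos"][6],2),"w",round(o["grip_width"],3),"F",np.round(o["contact_force"],1))
    print("inc",np.round([d@X,d@Y,d@Z],4),"turn",round(np.radians(t),4))
E
python3 -c "
from h import *
go(.4275,.0865,.12,9.4)
s,_=snap('top')
for u,v,z in((162.3,271.3,.075),(250.4,286.7,.055),(289.6,202.2,.012),(198.6,203.4,.012),(362,205.5,.008),(321,284.2,.008)): print(px2w(s,u,v,z).round(4))"
```

```text
t 0.15 pos [0.175  0.6255 0.2476] yaw 74.4 q7 -0.07 w 1.003 F [-0.8  0.5 -0.5]
inc [-0.3883 -0.451   0.1283] turn 1.1341
[0.4613 0.2979 0.075 ]
[0.4259 0.0859 0.055 ]
[ 0.6404 -0.0088  0.012 ]
[0.6343 0.2252 0.012 ]
[ 0.6347 -0.1959  0.008 ]
[ 0.4319 -0.091   0.008 ]
```

>>> carry_out --increments "-0.388 -0.451 0.128 1.134;-0.388 -0.451 0.128 1.134;-0.388 -0.451 0.128 1.134;-0.388 -0.451 0.128 1.134;-0.388 -0.451 0.128 1.134;-0.388 -0.451 0.128 1.134;-0.388 -0.451 0.128 1.134;-0.388 -0.451 0.128 1.134;-0.388 -0.451 0.128 1.134;-0.388 -0.451 0.128 1.134;-0.388 -0.451 0.128 1.134;-0.388 -0.451 0.128 1.134" --jaw 1 --grip_force 40

```text
t: 1.4
tool_pos: [0.4244, 0.0931, 0.1219]
ee_rot: [0.0, 0.647, 0.763, 0.0]
contact_force: [0.7, 0.9, -0.3]
grip_width: 0.998
```

```bash
python3 -c "
from h import *
go(.427,.0862,.12,9.4)"
```

```text
t 1.4 pos [0.4244 0.0931 0.1219] yaw 9.4 q7 0.07 w 0.998 F [ 0.7  0.9 -0.3]
inc [-0.0072  0.0014  0.0019] turn 0.0006
```

>>> carry_out --increments "-0.007 0.001 0.002 0;-0.007 0.001 0.042 0;-0.007 0.001 0.082 0;-0.007 0.001 0.092 0;-0.007 0.001 0.092 0"

```text
t: 1.9
tool_pos: [0.4248, 0.0879, 0.0293]
ee_rot: [-0.001, 0.647, 0.763, -0.001]
contact_force: [0.1, -1.0, 0.3]
grip_width: 0.999
```

>>> carry_out --increments "0 0 0 0;0 0 0 0;0 0 0 0;0 0 0 0;0 0 0 0;0 0 0 0;0 0 0 0;0 0 0 0" --jaw -1

```text
t: 2.7
tool_pos: [0.4271, 0.0885, 0.0317]
ee_rot: [0.001, 0.647, 0.763, 0.001]
contact_force: [-1.1, 0.6, 8.7]
grip_width: 0.748
```

```bash
python3 -c "
from h import *
go(.427,.0862,.15,9.4)"
```

```text
t 2.7 pos [0.4271 0.0885 0.0317] yaw 9.4 q7 0.18 w 0.748 F [-1.1  0.6  8.7]
inc [-2.200e-03 -1.000e-04 -1.183e-01] turn 0.0004
```

>>> carry_out --increments "0 0 -0.02 0;0 0 -0.05 0;0 0 -0.09 0;0 0 -0.09 0"

```text
t: 3.1
tool_pos: [0.4289, 0.0889, 0.1246]
ee_rot: [0.002, 0.647, 0.763, 0.004]
contact_force: [0.7, 1.0, -2.0]
grip_width: 0.748
```

```bash
python3 -c "
from h import *
go(.6347,-.1945,.1,-3.2)"
```

```text
t 3.1 pos [0.4289 0.0889 0.1246] yaw 9.4 q7 0.1 w 0.748 F [ 0.7  1.  -2. ]
inc [-0.3132  0.1566  0.0253] turn 0.2198
```

>>> carry_out --increments "-0.313 0.157 0.012 0.22;-0.313 0.157 0.012 0.22;-0.313 0.157 0.012 0.22;-0.313 0.157 0.012 0.22;-0.313 0.157 0.012 0.22;-0.313 0.157 0.012 0.22;-0.313 0.157 0.012 0.22;-0.313 0.157 0.012 0.22;-0.313 0.157 0.012 0.22;-0.313 0.157 0.012 0.22;-0.313 0.157 0.012 0.22"

```text
t: 4.2
tool_pos: [0.6314, -0.1933, 0.1079]
ee_rot: [-0.001, 0.726, 0.688, 0.0]
contact_force: [0.2, 0.0, -2.0]
grip_width: 0.745
```

```bash
python3 -c "
from h import *
go(.6347,-.1945,.0397,-3.2)
s,im=snap('side','side2.png',(110,240,180,380),4)
np.save('s.npy',s['frame'])"
```

```text
t 4.2 pos [ 0.6314 -0.1933  0.1079] yaw -3.1 q7 0.44 w 0.745 F [ 0.2  0.  -2. ]
inc [-0.0011  0.0034  0.0682] turn 0.0017
```

View pics/side2.png

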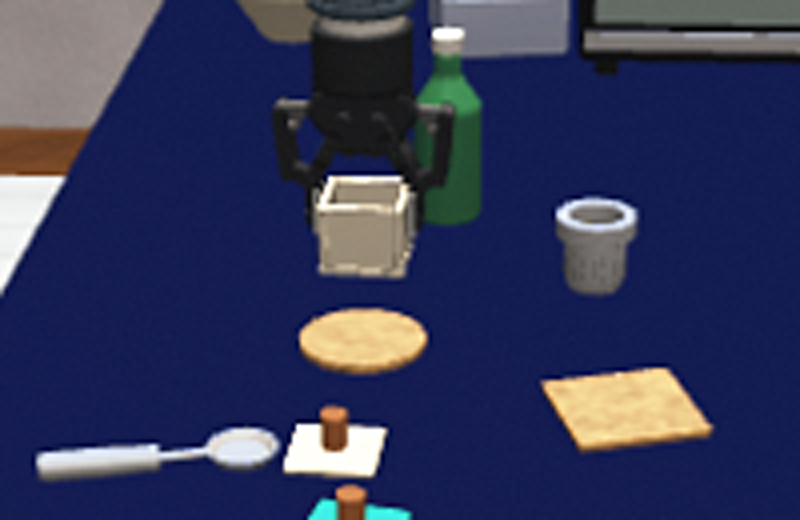

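Pot held upright, bottom edge at crop (320–408, 272), clear of the coaster. Lower it, with small steps at the end.

>>> carry_out --increments "-0.001 0.003 0.03 0;-0.001 0.003 0.05 0;-0.001 0.003 0.059 0;-0.001 0.003 0.061 0;-0.001 0.003 0.063 0;-0.001 0.003 0.065 0;-0.001 0.003 0.067 0;-0.001 0.003 0.068 0;-0.001 0.003 0.068 0"

```text
t: 5.15
tool_pos: [0.6349, -0.1964, 0.0402]
ee_rot: [0.0, 0.727, 0.687, 0.0]
contact_force: [-0.2, -0.4, -2.3]
grip_width: 0.742
```

```bash
python3 -c "
from h import *
go(.6347,-.194,.0397,-3.2)"
```

```text
t 5.15 pos [ 0.6349 -0.1964  0.0402] yaw -3.2 q7 0.46 w 0.742 F [-0.2 -0.4 -2.3]
inc [ 0.0024 -0.0003  0.0005] turn -0.0001
```

>>> carry_out --increments "0.002 0 0.001 0;0.002 0 0.002 0;0.002 0 0.003 0;0.002 0 0.003 0"

```text
t: 5.55
tool_pos: [0.635, -0.1959, 0.0398]
ee_rot: [0.001, 0.727, 0.687, -0.0]
contact_force: [-8.2, 0.6, 18.7]
grip_width: 0.741
```

>>> carry_out --increments "0 0 -0.002 0;0 0 -0.002 0"

```text
t: 5.75
tool_pos: [0.6354, -0.1945, 0.0398]
ee_rot: [0.0, 0.727, 0.687, 0.0]
contact_force: [-3.5, 0.6, 7.2]
grip_width: 0.744
```

>>> carry_out --increments "0 0 0 0;0 0 0 0;0 0 0 0;0 0 -0.002 0;0 0 -0.01 0;0 0 -0.04 0;0 0 -0.08 0;0 0 -0.12 0" --jaw 1

```text
t: 6.55
tool_pos: [0.6346, -0.1944, 0.1607]
ee_rot: [-0.0, 0.727, 0.687, -0.0]
contact_force: [0.7, -0.9, 0.6]
grip_width: 1.003
```

```bash
python3 -c "
from h import *
go(.6404,-.0088,.12,-3.2)"
```

```text
t 6.55 pos [ 0.6346 -0.1944  0.1607] yaw -3.2 q7 0.42 w 1.003 F [ 0.7 -0.9  0.6]
inc [ 0.1856 -0.0046  0.0407] turn -0.0003
```

>>> carry_out --increments "0.186 -0.005 0.04 0;0.186 -0.005 0.04 0;0.186 -0.005 0.04 0;0.186 -0.005 0.04 0;0.186 -0.005 0.04 0;0.186 -0.005 0.04 0" --jaw 0

```text
t: 7.15
tool_pos: [0.6404, -0.0072, 0.1194]
ee_rot: [0.0, 0.726, 0.688, 0.0]
contact_force: [0.2, -1.0, -0.2]
grip_width: 0.501
```

```bash
python3 -c "
from h import *
go(.6404,-.0088,.033,-3.2)
s,im=snap('side','side3.png',(150,260,210,370),5)
go(.6404,-.0088,.033,-3.2)
print([w2px(s,p).round(1) for p in((.6404,-.0088,.04),(.6404,-.0088,.012))])
s,im=snap('top','top3.png',(120,270,230,410),4.4); cv2.imwrite('top3.png',im)
print([w2px(s,p).round(1) for p in((.6347,-.196,.063),(.6347,-.196,.008))])"
```

```text
t 7.15 pos [ 0.6404 -0.0072  0.1194] yaw -3.1 q7 0.15 w 0.501 F [ 0.2 -1.  -0.2]
inc [-0.0016  0.0001  0.0864] turn 0.0025
t 7.2 pos [ 0.6406 -0.0093  0.1197] yaw -3.2 q7 0.15 w 0.499 F [ 0.2 -0.9 -0.3]
inc [ 0.0006 -0.0003  0.0867] turn -0.0004
[array([262.5, 212.2]), array([262.7, 220.8])]
[array([365.8, 203. ]), array([362. , 205.5])]
```

View pics/side3.png

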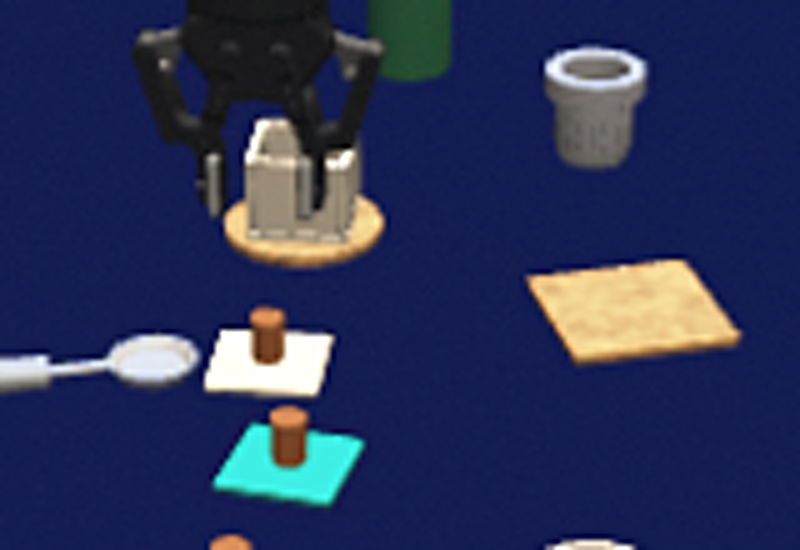

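View pics/top3.png

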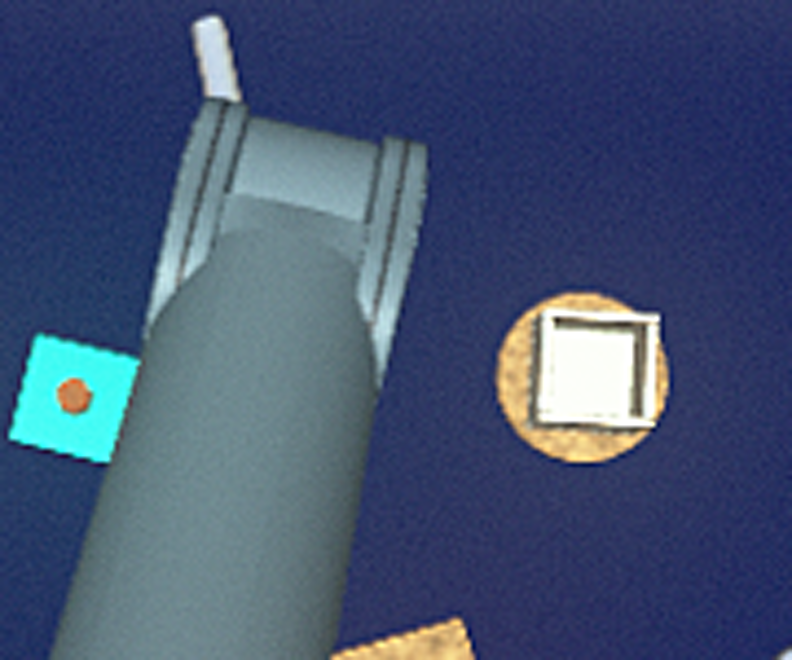

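Pot stands upright, rim centre ≈ native (365.9, 203.9) against (365.8, 203.0) expected: about 2 mm off at most. The white square lid (knob at side native (263.6, 212.8)) agrees with its estimate; the turquoise one is the look-alike, farther left.

>>> carry_out --increments "0 -0.001 0.04 0;0 -0.001 0.07 0;0 -0.001 0.08 0;0 -0.001 0.087 0;0 -0.001 0.087 0"

```text
t: 7.75
tool_pos: [0.6397, -0.0094, 0.0325]
ee_rot: [0.0, 0.727, 0.687, -0.0]
contact_force: [0.0, 0.8, 0.3]
grip_width: 0.496
```

>>> carry_out --increments "0 0 0 0;0 0 0 0;0 0 0 0;0 0 0 0;0 0 0 0;0 0 0 0" --jaw -1 --grip_force 30

```text
t: 8.35
tool_pos: [0.6405, -0.0086, 0.0337]
ee_rot: [0.001, 0.727, 0.687, 0.001]
contact_force: [-0.6, -0.4, 5.9]
grip_width: 0.221
```

```bash
python3 -c "
from h import *
go(.6404,-.0088,.1,-3.2)"
```

```text
t 8.35 pos [ 0.6405 -0.0086  0.0337] yaw -3.2 q7 0.19 w 0.221 F [-0.6 -0.4  5.9]
inc [-0.0002  0.     -0.0663] turn -0.0002
```

>>> carry_out --increments "0 0 -0.02 0;0 0 -0.06 0;0 0 -0.1 0;-0.187 -0.006 -0.1 0;-0.187 -0.006 -0.1 0;-0.187 -0.006 -0.1 0;-0.187 -0.006 -0.1 0;-0.187 -0.006 -0.1 0;-0.187 -0.006 -0.1 0"

```text
t: 9.25
tool_pos: [0.6225, -0.1957, 0.1323]
ee_rot: [0.0, 0.727, 0.686, 0.0]
contact_force: [0.5, 1.3, -1.7]
grip_width: 0.222
```

```bash
python3 -c "
from h import *
s,im=snap('side','side4.png',(130,230,220,340),6)
go(.6345,-.196,.0905,-3.2)"
```

```text
t 9.3 pos [ 0.6231 -0.1937  0.1321] yaw -3.2 q7 0.44 w 0.223 F [ 0.3  1.1 -1.9]
inc [-0.0017  0.0115  0.0416] turn 0.0002
```

View pics/side4.png

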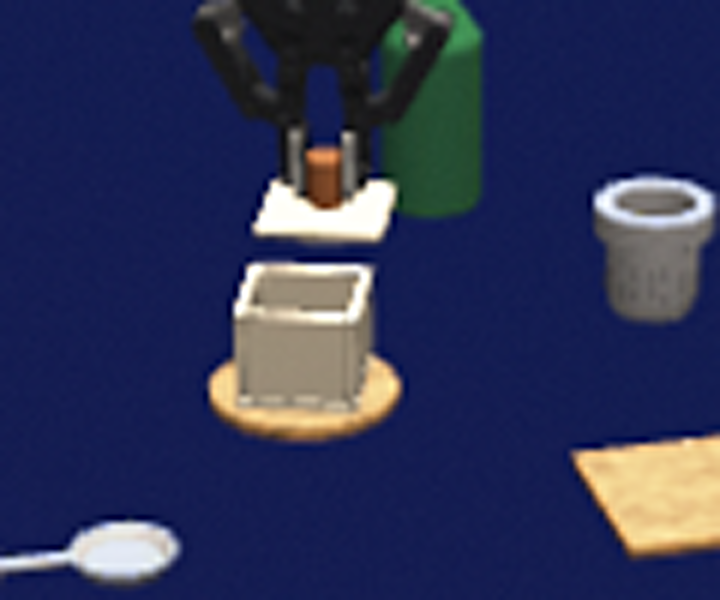

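The lid is held level above the pot, about 11 mm short in x (my sign slip); correcting, then lowering slowly.

>>> carry_out --increments "-0.002 0.0115 0 0;-0.002 0.0115 0.015 0;-0.002 0.0115 0.025 0;-0.002 0.0115 0.025 0;-0.002 0.0115 0.025 0"

```text
t: 9.8
tool_pos: [0.6335, -0.1967, 0.1063]
ee_rot: [-0.001, 0.726, 0.687, -0.0]
contact_force: [-0.1, 0.7, 0.1]
grip_width: 0.219
```

```bash
python3 -c "
from h import *
s,im=snap('side','side5.png',(140,210,230,310),9)
go(.6345,-.196,.0905,-3.2)"
```

```text
t 9.85 pos [ 0.634  -0.1972  0.1069] yaw -3.2 q7 0.44 w 0.218 F [ 1.1 -0.6 -0.1]
inc [0.0012 0.0005 0.0164] turn 0.0
```

View pics/side5.png

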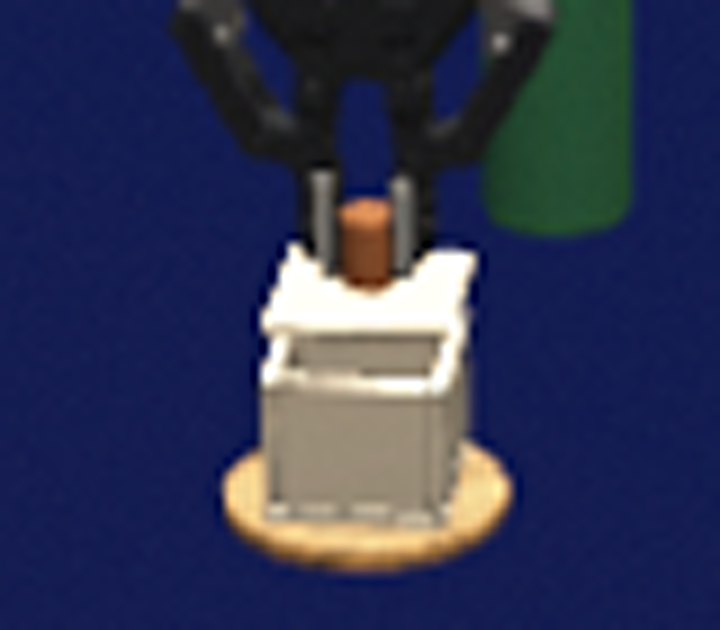

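```bash
python3 -c "
from h import *
s,im=snap('side'); o=bot.observe()
a=np.radians(-3.2);R=np.array([[np.cos(a),-np.sin(a)],[np.sin(a),np.cos(a)]])
def P(c,z,nm):
  for q in((.032,.032),(-.032,.032),(-.032,-.032),(.032,-.032)):
    p=np.r_[np.array(c)+R@q,z]; print(nm,q,((w2px(s,p)-[230,140])*9).round(0))
tz=o['tool_pos'][2]-.0337
P((.634,-.1972),tz+.012,'lidtop');P((.634,-.1972),tz+.006,'lidbot');P((.635,-.196),.063,'pot')
P((.635,-.196),.008,'potbase')
print(((w2px(s,(.634,-.1972,tz+.04))-[230,140])*9).round(0))
cv2.imwrite('pics/g.png',cv2.resize(im[165:205,250:290],None,fx=15,fy=15,interpolation=cv2.INTER_CUBIC))
"
```

```text
lidtop (0.032, 0.032) [253. 309.]
lidtop (-0.032, 0.032) [441. 316.]
lidtop (-0.032, -0.032) [463. 242.]
lidtop (0.032, -0.032) [282. 234.]
lidbot (0.032, 0.032) [254. 325.]
lidbot (-0.032, 0.032) [441. 333.]
lidbot (-0.032, -0.032) [463. 257.]
lidbot (0.032, -0.032) [283. 250.]
pot (0.032, 0.032) [252. 371.]
pot (-0.032, 0.032) [438. 379.]
pot (-0.032, -0.032) [461. 302.]
pot (0.032, -0.032) [281. 295.]
potbase (0.032, 0.032) [257. 515.]
potbase (-0.032, 0.032) [440. 523.]
potbase (-0.032, -0.032) [462. 443.]
potbase (0.032, -0.032) [285. 435.]
[358. 199.]
```

View pics/g.png

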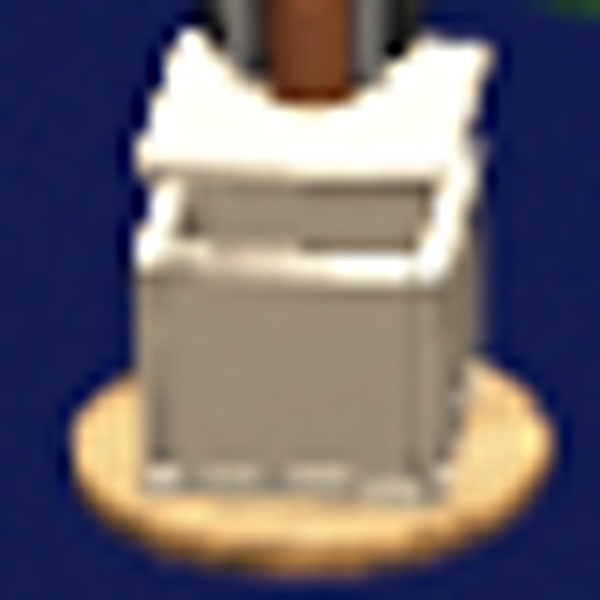

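>>> carry_out --increments "0.001 0.0005 0 0;0.001 0.0005 0.004 0;0.001 0.0005 0.008 0;0.001 0.0005 0.011 0;0.001 0.0005 0.013 0;0.001 0.0005 0.014 0;0.001 0.0005 0.015 0;0.001 0.0005 0.015 0"

```text
t: 10.7
tool_pos: [0.6348, -0.1964, 0.092]
ee_rot: [-0.0, 0.727, 0.687, -0.0]
contact_force: [0.1, -0.0, -1.4]
grip_width: 0.219
```

```bash
python3 -c "
from h import *
go(.6345,-.196,.0905,-3.2)"
```

```text
t 10.7 pos [ 0.6348 -0.1964  0.092 ] yaw -3.2 q7 0.45 w 0.219 F [ 0.1 -0.  -1.4]
inc [ 0.0004 -0.0003  0.0015] turn -0.0001
```

>>> carry_out --increments "0 0 0.001 0;0 0 0.0015 0;0 0 0.002 0;0 0 0.0025 0"

```text
t: 11.1
tool_pos: [0.6349, -0.1964, 0.0907]
ee_rot: [-0.0, 0.727, 0.687, 0.0]
contact_force: [-5.4, 2.1, 12.3]
grip_width: 0.218
```

Seated (12 N at the expected 0.0907). Ease off, release, retreat and then move on towards the mug with a top look.

>>> carry_out --increments "0 0 -0.001 0;0 0 -0.0015 0"

```text
t: 11.3
tool_pos: [0.6349, -0.1964, 0.0912]
ee_rot: [0.0, 0.727, 0.687, 0.0]
contact_force: [0.4, 0.6, 0.2]
grip_width: 0.224
```

>>> carry_out --increments "0 0 -0.001 0;0 0 -0.001 0;0 0 -0.002 0;0 0 -0.01 0;0 0 -0.04 0;0 0 -0.08 0;0 0 -0.1 0;0 0 -0.1 0" --jaw 0.2

```text
t: 12.1
tool_pos: [0.637, -0.1974, 0.1956]
ee_rot: [0.003, 0.727, 0.687, 0.002]
contact_force: [-0.1, -0.2, -0.4]
grip_width: 0.601
```

```bash
python3 -c "
from h import *
go(.461,.298,.19,-16.4)"
```

```text
t 12.1 pos [ 0.637  -0.1974  0.1956] yaw -3.2 q7 0.41 w 0.601 F [-0.1 -0.2 -0.4]
inc [ 0.4848 -0.2036  0.0035] turn 0.23
```

>>> carry_out --increments "0.485 -0.204 0.004 0.23;0.485 -0.204 0.004 0.23;0.485 -0.204 0.004 0.23;0.485 -0.204 0.004 0.23;0.485 -0.204 0.004 0.23;0.485 -0.204 0.004 0.23;0.485 -0.204 0.004 0.23;0.485 -0.204 0.004 0.23;0.485 -0.204 0.004 0.23;0.485 -0.204 0.004 0.23;0.485 -0.204 0.004 0.23;0.485 -0.204 0.004 0.23" --jaw 1

```text
t: 13.3
tool_pos: [0.4554, 0.3042, 0.1863]
ee_rot: [-0.001, 0.798, 0.602, -0.0]
contact_force: [0.1, 0.3, -0.1]
grip_width: 1.0
```

```bash
python3 -c "
from h import *
go(.461,.298,.045,-16.4)
s,im=snap('top'); cv2.imwrite('top4.png',im)
s2,im2=snap('side')
a=cv2.resize(im[170:240,270:400],None,fx=6,fy=6,interpolation=cv2.INTER_CUBIC)
b=cv2.resize(im2[220:310,260:390],None,fx=6,fy=6,interpolation=cv2.INTER_CUBIC)[:, :]
cv2.imwrite('pics/m4.png',cv2.resize(np.vstack([a,b]),None,fx=.62,fy=.62))
go(.461,.298,.045,-16.4)
print(w2px(s,(.6347,-.196,.069)),w2px(s,(.6347,-.196,.097)))
print([(w2px(s2,(.461,.298,z))) for z in(.075,0)])
hsv=cv2.cvtColor(im,cv2.COLOR_BGR2HSV)
m=((hsv[...,1]<90)&(hsv[...,2]>110)).astype(np.uint8)
for c in cv2.findContours(m,cv2.RETR_EXTERNAL,cv2.CHAIN_APPROX_NONE)[0]:
    r=cv2.minAreaRect(c)
    if 300<cv2.contourArea(c)<1200: print(r,px2w(s,*r[0],.069))
"
```

```text
t 13.3 pos [0.4554 0.3042 0.1863] yaw -15.9 q7 -0.71 w 1.0 F [ 0.1  0.3 -0.1]
inc [-0.0046  0.0074  0.1413] turn 0.0083
t 13.4 pos [0.4578 0.299  0.1866] yaw -16.3 q7 -0.71 w 0.999 F [ 0.4 -0.1  0.3]
inc [1.000e-04 3.400e-03 1.416e-01] turn 0.0014
[366.2176425  202.73982787] [368.28110472 201.384883  ]
[array([328.43814744, 264.89062534]), array([327.34275376, 291.83398147])]
((416.50006103515625, 278.5000305175781), (26.870054244995117, 26.870054244995117), 45.0) [ 0.45122737 -0.31738442  0.069     ]
((163.88784790039062, 271.3770446777344), (23.082462310791016, 28.12525177001953), 8.972626686096191) [0.46098034 0.29545739 0.069     ]
((94.0, 227.0), (24.0, 24.0), 90.0) [0.5666291 0.4696498 0.069    ]
((198.0, 203.0), (24.0, 24.0), 90.0) [0.62883293 0.21736252 0.069     ]
((365.0828857421875, 203.4254150390625), (30.799474716186523, 29.64318084716797), 3.012787342071533) [ 0.63296782 -0.19320201  0.069     ]
((281.0500183105469, 155.65000915527344), (64.51045989990234, 19.922346115112305), 71.56504821777344) [0.74954605 0.01483875 0.069     ]
```

View pics/m4.png

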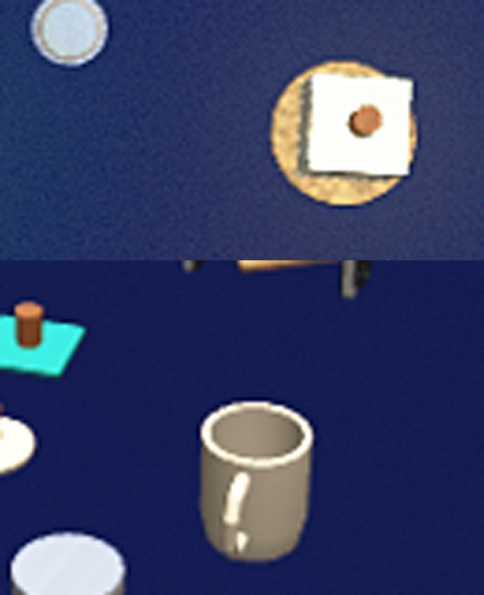

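Lid sits square on the pot (plate centre ≈ native (366.5, 203.4), ~1.5 mm off); mug rim in the side view ≈ (328.6, 266.3), handle towards the camera.

>>> carry_out --increments "0.002 0.004 0.04 0;0.002 0.004 0.09 0;0.002 0.004 0.125 0;0.002 0.004 0.141 0;0.002 0.004 0.141 0"

```text
t: 13.9
tool_pos: [0.4622, 0.2977, 0.0445]
ee_rot: [0.0, 0.801, 0.598, -0.002]
contact_force: [-0.5, -0.4, 0.4]
grip_width: 1.0
```

>>> carry_out --increments "0 0 0 0;0 0 0 0;0 0 0 0;0 0 0 0;0 0 0 0;0 0 0 0;0 0 0 0" --jaw -1 --grip_force 40

```text
t: 14.6
tool_pos: [0.4639, 0.3007, 0.048]
ee_rot: [-0.0, 0.801, 0.599, 0.002]
contact_force: [-0.6, -0.9, 8.7]
grip_width: 0.748
```

```bash
python3 -c "
from h import *
go(.432,-.091,.15,-16.4)"
```

```text
t 14.6 pos [0.4639 0.3007 0.048 ] yaw -16.4 q7 -0.6 w 0.748 F [-0.6 -0.9  8.7]
inc [-0.3845  0.0801 -0.1028] turn 0.0001
```

>>> carry_out --increments "0 0 -0.02 0;0 0 -0.05 0;0 0 -0.09 0;-0.385 0.08 -0.09 0;-0.385 0.08 -0.09 0;-0.385 0.08 -0.09 0;-0.385 0.08 -0.09 0;-0.385 0.08 -0.09 0;-0.385 0.08 -0.09 0;-0.385 0.08 -0.09 0;-0.385 0.08 -0.09 0;-0.385 0.08 -0.09 0"

```text
t: 15.8
tool_pos: [0.4301, -0.0986, 0.1372]
ee_rot: [0.002, 0.804, 0.595, 0.0]
contact_force: [-0.1, 0.2, -3.0]
grip_width: 0.748
```

```bash
python3 -c "
from h import *
go(.432,-.091,.056,-16.4)
s,im=snap('side','side6.png',(150,260,240,380),5)
for p in((.432,-.091,.008),): print(w2px(s,p))
go(.432,-.091,.056,-16.4)
o=bot.observe()['tool_pos']; b=o-[0,0,.048]; print([w2px(s,b+[0,0,z]).round(1) for z in(0,.075)])"
```

```text
t 15.8 pos [ 0.4301 -0.0986  0.1372] yaw -17.0 q7 0.12 w 0.748 F [-0.1  0.2 -3. ]
inc [ 0.008  -0.0006  0.0812] turn -0.0102
[335.35931611 210.15367385]
t 15.85 pos [ 0.4305 -0.0952  0.1369] yaw -16.8 q7 0.11 w 0.744 F [ 0.1  0.3 -3. ]
inc [0.0045 0.0001 0.0809] turn -0.0067
[array([337. , 184.9]), array([338.1, 160.9])]
```

View pics/side6.png

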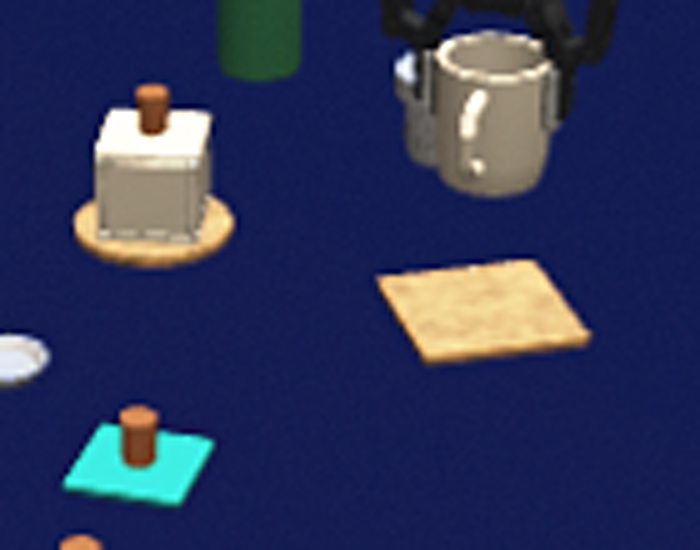

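Pot with lid looks aligned; mug hangs upright (rim centre ≈ (338.8, 161.2), predicted (338.1, 160.9)). Lowering onto the coaster.

>>> carry_out --increments "0.005 0 0.03 -0.007;0.005 0 0.06 -0.007;0.005 0 0.07 -0.007;0.005 0 0.073 -0.007;0.005 0 0.075 -0.007;0.005 0 0.077 -0.007;0.005 0 0.079 -0.007;0.005 0 0.079 -0.007"

```text
t: 16.65
tool_pos: [0.4326, -0.087, 0.0574]
ee_rot: [0.0, 0.799, 0.602, 0.0]
contact_force: [0.5, 0.2, -3.3]
grip_width: 0.745
```

```bash
python3 -c "
from h import *
go(.432,-.090,.056,-16.4)"
```

```text
t 16.65 pos [ 0.4326 -0.087   0.0574] yaw -16.0 q7 0.22 w 0.745 F [ 0.5  0.2 -3.3]
inc [-0.003   0.0003  0.0014] turn 0.0073
```

>>> carry_out --increments "-0.003 0 0 0;-0.003 0 0.001 0;-0.003 0 0.0015 0;-0.003 0 0.002 0;-0.003 0 0.0025 0;-0.003 0 0.0025 0"

```text
t: 17.25
tool_pos: [0.4314, -0.0905, 0.0559]
ee_rot: [-0.0, 0.799, 0.602, 0.0]
contact_force: [-5.6, -0.4, 23.5]
grip_width: 0.75
```

>>> carry_out --increments "0 0 -0.001 0;0 0 -0.002 0"

```text
t: 17.45
tool_pos: [0.4315, -0.09, 0.0567]
ee_rot: [0.0, 0.799, 0.602, 0.0]
contact_force: [0.0, 0.1, -3.8]
grip_width: 0.747
```

>>> carry_out --increments "0 0 -0.001 0;0 0 -0.001 0;0 0 -0.001 0;0 0 -0.002 0;0 0 -0.01 0;0 0 -0.05 0;0 0 -0.09 0;0 0 -0.12 0;0 0 -0.12 0" --jaw 1

```text
t: 18.35
tool_pos: [0.4338, -0.0904, 0.1804]
ee_rot: [0.002, 0.799, 0.602, 0.003]
contact_force: [0.9, 0.9, 0.2]
grip_width: 1.002
```

```bash
python3 -c "
from h import *
go(.451,-.319,.15,-16.2)"
```

```text
t 18.35 pos [ 0.4338 -0.0904  0.1804] yaw -16.0 q7 0.06 w 1.002 F [0.9 0.9 0.2]
inc [-0.2151  0.0793  0.0305] turn 0.0034
```

>>> carry_out --increments "-0.215 0.079 0.02 0;-0.215 0.079 0.02 0;-0.215 0.079 0.02 0;-0.215 0.079 0.02 0;-0.215 0.079 0.02 0;-0.215 0.079 0.02 0;-0.215 0.079 0.02 0"

```text
t: 19.05
tool_pos: [0.4474, -0.3183, 0.1561]
ee_rot: [-0.001, 0.799, 0.601, -0.0]
contact_force: [1.0, 0.6, -0.6]
grip_width: 0.996
```

```bash
python3 -c "
from h import *
go(.451,-.319,.056,-16.2)
s,im=snap('top'); s2,im2=snap('side')
a=cv2.resize(im[262:312,290:350],None,fx=6,fy=6,interpolation=cv2.INTER_CUBIC)
b=cv2.resize(im2[140:230,310:370],None,fx=6,fy=6,interpolation=cv2.INTER_CUBIC)
c=cv2.resize(im[180:230,335:395],None,fx=6,fy=6,interpolation=cv2.INTER_CUBIC)
cv2.imwrite('pics/m5.png',np.hstack([np.vstack([a,c])[:540],b]) if 0 else np.hstack([np.vstack([a,c[:240]]),b]))
go(.451,-.319,.056,-16.2)
print('inf side',w2px(s2,(.451,-.319,.064)),'mug top',w2px(s,(.4315,-.0903,.083)),'coaster',w2px(s,(.4319,-.091,.008)),'mug side',w2px(s2,(.4315,-.0903,.083)))"
```

```text
t 19.05 pos [ 0.4474 -0.3183  0.1561] yaw -16.1 q7 0.57 w 0.996 F [ 1.   0.6 -0.6]
inc [0.0003 0.0038 0.1   ] turn 0.0024
t 19.15 pos [ 0.4481 -0.3167  0.1563] yaw -15.9 q7 0.57 w 1.001 F [ 0.7 -0.3 -0. ]
inc [-0.0016  0.0035  0.1002] turn 0.0054
inf side [328.33947525 162.63041203] mug top [323.41672467 285.86402061] coaster [321.01231476 284.20345946] mug side [336.57695687 187.44107915]
```

View pics/m5.png

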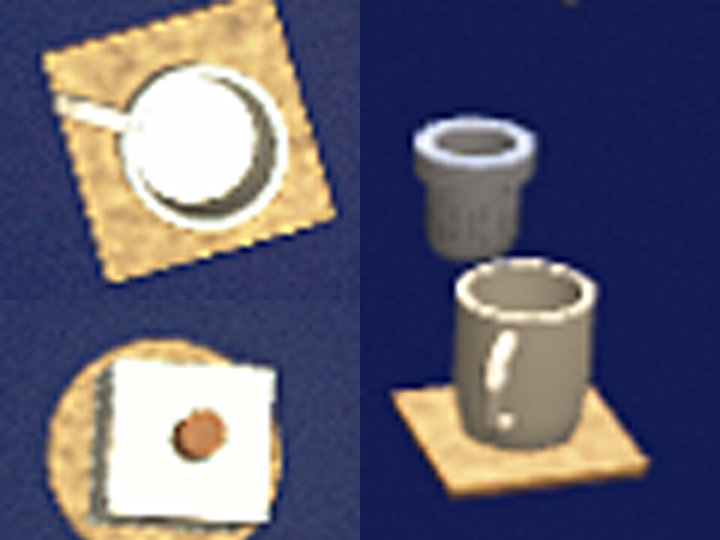

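Mug is centred on its coaster (rim centre (323.6, 285.9) vs predicted (323.4, 285.9)); infuser matches its estimate (side (328.8, 163.3) vs (328.3, 162.6)). Going for the infuser's collar.

>>> carry_out --increments "-0.001 0.0035 0.04 0;-0.001 0.0035 0.08 0;-0.001 0.0035 0.1 0;-0.001 0.0035 0.102 0;-0.001 0.0035 0.102 0"

```text
t: 19.65
tool_pos: [0.4516, -0.3194, 0.0549]
ee_rot: [-0.0, 0.798, 0.602, 0.0]
contact_force: [-0.3, -0.5, 0.4]
grip_width: 0.998
```

>>> carry_out --increments "0 0 0 0;0 0 0 0;0 0 0 0;0 0 0 0;0 0 0 0;0 0 0 0;0 0 0 0" --jaw -1 --grip_force 35

```text
t: 20.35
tool_pos: [0.4522, -0.3206, 0.0565]
ee_rot: [0.001, 0.798, 0.602, 0.001]
contact_force: [-1.6, 2.0, 6.6]
grip_width: 0.756
```

```bash
python3 -c "
from h import *
go(.4315,-.0905,.15,-16)"
```

```text
t 20.35 pos [ 0.4522 -0.3206  0.0565] yaw -16.0 q7 0.66 w 0.756 F [-1.6  2.   6.6]
inc [ 0.2155 -0.083  -0.0937] turn 0.0006
```

>>> carry_out --increments "0 0 -0.02 0;0 0 -0.05 0;0 0 -0.09 0;0 0 -0.11 0;0.2155 -0.083 -0.11 0;0.2155 -0.083 -0.11 0;0.2155 -0.083 -0.11 0;0.2155 -0.083 -0.11 0;0.2155 -0.083 -0.11 0;0.2155 -0.083 -0.11 0;0.2155 -0.083 -0.11 0"

```text
t: 21.45
tool_pos: [0.4313, -0.0898, 0.1655]
ee_rot: [0.0, 0.798, 0.603, 0.001]
contact_force: [0.4, 0.1, -1.9]
grip_width: 0.756
```

```bash
python3 -c "
from h import *
s,im=snap('side','side7.png',(110,220,270,400),5)
go(.4315,-.0905,.155,-16)
o=bot.observe()['tool_pos']; b=o-[0,0,.0565]; print([w2px(s,b+[0,0,z]).round(1) for z in(0,.046,.064)],w2px(s,(.4315,-.0905,.083)))"
```

```text
t 21.5 pos [ 0.4313 -0.0909  0.1654] yaw -16.0 q7 0.1 w 0.757 F [ 0.2 -0.2 -1.4]
inc [0.0004 0.0001 0.0104] turn -0.0
[array([337. , 179.2]), array([337.7, 164.5]), array([338. , 158.6])] [336.57488827 187.41128011]
```

View pics/side7.png

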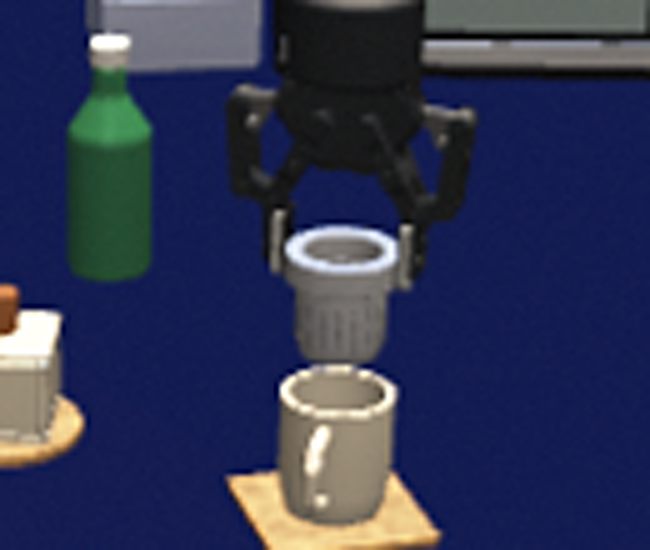

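Infuser hangs upright over the mug; lowering in stages with force checks.

>>> carry_out --increments "0 0 0.02 0;0 0 0.03 0;0 0 0.04 0;0 0 0.045 0;0 0 0.05 0;0 0 0.055 0;0 0 0.06 0;0 0 0.06 0"

```text
t: 22.3
tool_pos: [0.4305, -0.0904, 0.1041]
ee_rot: [-0.0, 0.799, 0.602, -0.0]
contact_force: [-0.9, -0.6, -2.3]
grip_width: 0.754
```

```bash
python3 -c "
from h import *
go(.4315,-.0905,.0935,-16)"
```

```text
t 22.3 pos [ 0.4305 -0.0904  0.1041] yaw -16.0 q7 0.19 w 0.754 F [-0.9 -0.6 -2.3]
inc [0.0002 0.001  0.0106] turn 0.0002
```

>>> carry_out --increments "0 0.001 0.002 0;0 0.001 0.004 0;0 0.001 0.006 0;0 0.001 0.008 0;0 0.001 0.009 0;0 0.001 0.01 0;0 0.001 0.011 0;0 0.001 0.012 0"

```text
t: 23.1
tool_pos: [0.4317, -0.0911, 0.0933]
ee_rot: [-0.0, 0.799, 0.602, 0.0]
contact_force: [-7.0, -0.7, 31.2]
grip_width: 0.755
```

>>> carry_out --increments "0 0 -0.001 0;0 0 -0.002 0"

```text
t: 23.3
tool_pos: [0.4316, -0.0905, 0.0946]
ee_rot: [-0.0, 0.799, 0.602, -0.0]
contact_force: [-1.5, -2.1, -1.2]
grip_width: 0.756
```

>>> carry_out --increments "0 0 -0.001 0;0 0 -0.001 0;0 0 -0.001 0;0 0 -0.002 0;0 0 -0.01 0;0 0 -0.05 0;0 0 -0.09 0;0 0 -0.09 0" --jaw 1

```text
t: 24.1
tool_pos: [0.4347, -0.0913, 0.189]
ee_rot: [0.002, 0.799, 0.602, 0.003]
contact_force: [0.6, -0.1, 0.1]
grip_width: 1.001
```

```bash
python3 -c "
from h import *
go(.635,.2265,.13,-16)"
```

```text
t 24.1 pos [ 0.4347 -0.0913  0.189 ] yaw -16.0 q7 0.07 w 1.001 F [ 0.6 -0.1  0.1]
inc [0.3606 0.1043 0.0607] turn -0.0003
```

>>> carry_out --increments "0.3605 0.104 0.06 0;0.3605 0.104 0.06 0;0.3605 0.104 0.06 0;0.3605 0.104 0.06 0;0.3605 0.104 0.06 0;0.3605 0.104 0.06 0;0.3605 0.104 0.06 0;0.3605 0.104 0.06 0;0.3605 0.104 0.06 0;0.3605 0.104 0.06 0" --jaw 0

```text
t: 25.1
tool_pos: [0.6305, 0.2273, 0.1239]
ee_rot: [0.0, 0.798, 0.602, -0.001]
contact_force: [-0.4, -1.1, 0.0]
grip_width: 0.502
```

```bash
python3 -c "
from h import *
go(.635,.2265,.0325,-16)
s,im=snap('top'); s2,im2=snap('side')
a=cv2.resize(im[262:312,290:350],None,fx=6,fy=6,interpolation=cv2.INTER_CUBIC)
b=cv2.resize(im2[140:230,310:370],None,fx=6,fy=6,interpolation=cv2.INTER_CUBIC)
c=cv2.resize(im2[235:285,235:295],None,fx=6,fy=6,interpolation=cv2.INTER_CUBIC)
cv2.imwrite('pics/m6.png',np.hstack([np.vstack([a,c[:240]]),b]))
go(.635,.2265,.0325,-16)
print('lid side',w2px(s2,(.635,.2265,.04)),w2px(s2,(.635,.2265,.012)),'inf top',w2px(s,(.4315,-.0905,.101)),w2px(s2,(.4315,-.0905,.101)))"
```

```text
t 25.1 pos [0.6305 0.2273 0.1239] yaw -15.9 q7 -0.4 w 0.502 F [-0.4 -1.1  0. ]
inc [0.0006 0.0046 0.0914] turn 0.0012
t 25.2 pos [0.6306 0.2255 0.1247] yaw -16.1 q7 -0.4 w 0.503 F [0.8 0.  0.2]
inc [0.0023 0.0039 0.0922] turn -0.0015
lid side [255.44126955 258.2360578 ] [255.80588698 267.82616598] inf top [324.19591021 286.25502669] [336.83213024 181.77394485]
```

View pics/m6.png

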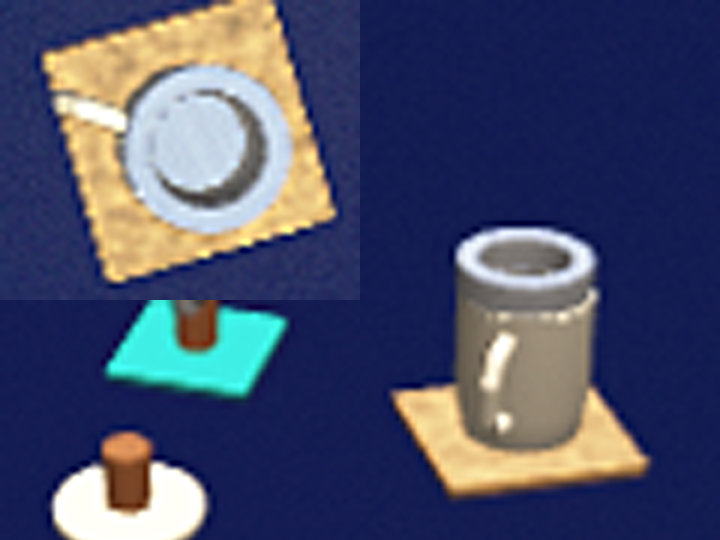

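Infuser seated, collar on the mug's rim, centre (324.5, 286.2) vs predicted (324.2, 286.3). Round lid knob at side (255.9, 259.2), as estimated; grasping it.

>>> carry_out --increments "0.001 0.004 0.04 0;0.001 0.004 0.075 0;0.001 0.004 0.086 0;0.001 0.004 0.091 0;0.001 0.004 0.092 0"

```text
t: 25.7
tool_pos: [0.6357, 0.2266, 0.0336]
ee_rot: [0.0, 0.799, 0.602, 0.0]
contact_force: [0.7, 1.4, -0.1]
grip_width: 0.496
```

>>> carry_out --increments "0 0 0 0;0 0 0 0;0 0 0 0;0 0 0 0;0 0 0 0;0 0 0 0" --jaw -1 --grip_force 30

```text
t: 26.3
tool_pos: [0.6363, 0.2275, 0.0344]
ee_rot: [0.0, 0.799, 0.602, 0.001]
contact_force: [-0.8, -1.1, 6.3]
grip_width: 0.223
```

```bash
python3 -c "
from h import *
go(.4315,-.0905,.15,-16)"
```

```text
t 26.3 pos [0.6363 0.2275 0.0344] yaw -16.0 q7 -0.36 w 0.223 F [-0.8 -1.1  6.3]
inc [-0.3619 -0.1091 -0.1164] turn 0.0003
```

>>> carry_out --increments "0 0 -0.03 0;0 0 -0.07 0;0 0 -0.12 0;-0.361 -0.109 -0.13 0;-0.361 -0.109 -0.13 0;-0.361 -0.109 -0.13 0;-0.361 -0.109 -0.13 0;-0.361 -0.109 -0.13 0;-0.361 -0.109 -0.13 0;-0.361 -0.109 -0.13 0;-0.361 -0.109 -0.13 0;-0.361 -0.109 -0.13 0"

```text
t: 27.5
tool_pos: [0.4285, -0.0933, 0.1632]
ee_rot: [0.0, 0.801, 0.599, -0.0]
contact_force: [-1.1, 0.1, -0.8]
grip_width: 0.221
```

>>> carry_out --increments "0 0 0 0;0 0 0 0"

```text
t: 27.7
tool_pos: [0.4319, -0.0888, 0.1628]
ee_rot: [0.0, 0.798, 0.603, 0.001]
contact_force: [0.1, -0.6, -1.7]
grip_width: 0.222
```

```bash
python3 -c "
from h import *
s,im=snap('side','side8.png',(120,220,290,390),6)
go(.4315,-.0895,.1294,-16)
o=bot.observe()['tool_pos']; b=o-[0,.001,.0344]; print([w2px(s,b+[0,0,z]).round(1) for z in(.012,.04)],w2px(s,(.4315,-.0905,.101)))"
```

```text
t 27.75 pos [ 0.4318 -0.0887  0.1627] yaw -15.9 q7 0.1 w 0.223 F [-0.9  0.3 -1. ]
inc [-0.0009 -0.0001  0.0333] turn 0.0025
[array([337.3, 169.4]), array([337.7, 160.2])] [336.83213024 181.77394485]
```

View pics/side8.png

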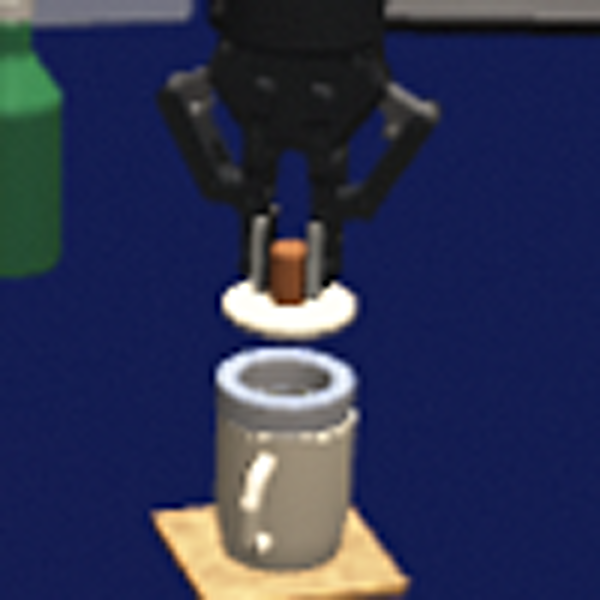

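Lid and collar offsets from prediction agree (both about +0.5 px); lower it.

>>> carry_out --increments "-0.001 0 0.015 0;-0.001 0 0.02 0;-0.001 0 0.024 0;-0.001 0 0.027 0;-0.001 0 0.029 0;-0.001 0 0.031 0;-0.001 0 0.032 0;-0.001 0 0.032 0"

```text
t: 28.55
tool_pos: [0.4306, -0.0908, 0.1306]
ee_rot: [-0.0, 0.799, 0.602, 0.0]
contact_force: [0.9, 0.3, -1.6]
grip_width: 0.218
```

```bash
python3 -c "
from h import *
go(.4315,-.0895,.1294,-16)"
```

```text
t 28.55 pos [ 0.4306 -0.0908  0.1306] yaw -16.0 q7 0.16 w 0.218 F [ 0.9  0.3 -1.6]
inc [0.0015 0.0005 0.0012] turn 0.0002
```

Plug is inside (no contact at 0.1306). Final millimetres.

>>> carry_out --increments "0.001 0.0005 0 0;0.001 0.0005 0.001 0;0.001 0.0005 0.0015 0;0.001 0.0005 0.002 0;0.001 0.0005 0.0025 0"

```text
t: 29.05
tool_pos: [0.4319, -0.09, 0.1292]
ee_rot: [-0.0, 0.799, 0.602, 0.001]
contact_force: [-5.2, 1.8, 25.8]
grip_width: 0.222
```

>>> carry_out --increments "0 0 -0.001 0;0 0 -0.002 0"

```text
t: 29.25
tool_pos: [0.4315, -0.09, 0.1302]
ee_rot: [0.0, 0.799, 0.602, 0.0]
contact_force: [0.4, 0.5, -0.9]
grip_width: 0.222
```

>>> carry_out --increments "0 0 -0.001 0;0 0 -0.001 0;0 0 -0.001 0;0 0 -0.01 0;0 0 -0.05 0;0 0 -0.1 0;0.12 0 -0.12 0;0.24 0 -0.12 0;0.28 0 -0.12 0;0.28 0 -0.12 0;0.28 0 -0.12 0" --jaw 0.2

```text
t: 30.35
tool_pos: [0.5002, 0.1514, 0.2495]
ee_rot: [0.0, 0.799, 0.602, 0.0]
contact_force: [0.7, 0.1, 0.3]
grip_width: 0.6
```

```bash
python3 -c "
from h import *
go(.4315,-.0895,.1294,-16)
s,im=snap('top'); s2,im2=snap('side')
f=lambda i,a,b,c,d:cv2.resize(i[a:b,c:d],None,fx=5,fy=5,interpolation=cv2.INTER_CUBIC)
cv2.imwrite('pics/fin.png',np.hstack([np.vstack([f(im,262,312,285,355),f(im,180,230,330,400)]),f(im2,130,230,250,330)]))
print(w2px(s,(.4315,-.0905,.107)),w2px(s,(.634,-.1955,.069)))"
```

```text
t 30.35 pos [0.5002 0.1514 0.2495] yaw -16.0 q7 -0.47 w 0.6 F [0.7 0.1 0.3]
inc [-2.506e-01  2.000e-04  1.200e-01] turn 0.0002
[324.43256646 286.38770338] [366.01545699 203.02008116]
```

View pics/fin.png

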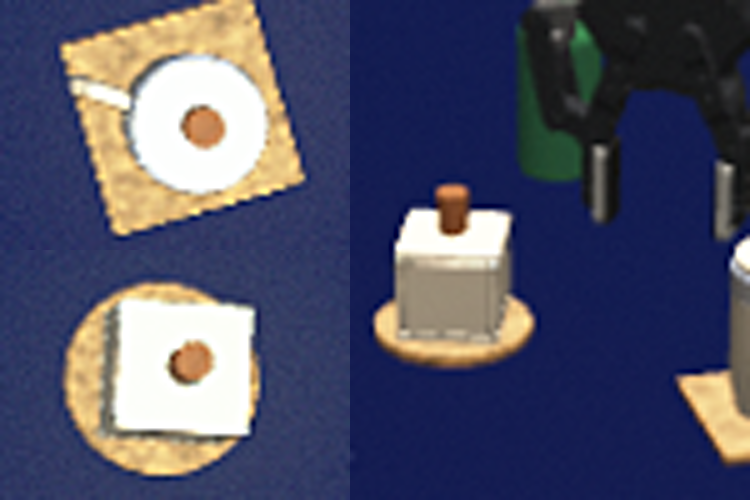

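Both stacks look right: the round lid is centred on the collar, and the square lid's plate centre (366.5, 203.2) vs (366.0, 203.0) with edges flush in the side view.

```bash
python3 -c "
from h import *
print(bot.hand_in())"
```

```text
the job is handed in; nothing more can be done
None
```

The tea things are set out in the order asked, and the job is handed in at about 30 s of the 134 s allowed.

- **Order:** I stood the sugar pot on the round coaster and closed it with the white square lid. Then I stood the mug on the square coaster, seated the infuser in it and closed it with the round lid. Each thing was lowered in small steps until it touched, and the highest force I read was about 31 N, when the infuser seated. Then I released it and backed off.
- **Left alone:** I did not reach for the turquoise look-alike, soap bottle, jam jar or spoon. I took no last full picture to confirm they had not moved.
- **Pot and square lid:** The last top view puts the lid about 0.5 px (roughly 1 mm) from where it should be. Its edges look flush with the pot in the side view.
- **Mug, infuser and round lid:** In the top view the mug and infuser were within about 0.3 px (roughly 1 mm) of their predicted places. The round lid looks centred on the collar.
- **Disagreements:** The side camera read about 0.5–1.7 px away from the top-camera positions, so I relied on relative positions there. An earlier reading had the square lid about 1.5 mm off the pot. I left it as it was.

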